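Cover the cakes from a stack of covers

ROBOT

A 7-joint arm with a two-finger parallel gripper is mounted at the origin on the work surface. World frame = base frame: x ahead of the robot, y to its left, z up, the work surface at z = 0. Lengths are in mm, angles in rad, forces in N, time in s.
With the tool pointing down it reaches from about 400 to 900 mm from the base axis. Payload 5.6 kg.
Tool frame: the origin (TCP) lies midway between the tips of the shut fingers; the grasp point (between the pads) lies 19 mm behind it; z points along the fingers, y is the line along which they close (so a half turn about z gives the same grasp; the last joint's range is limited). The gripper opens to 92 mm and grips with 3 to 60 N. Pads are 20 mm wide; open, the fingers measure 128 mm over their backs; the gripper's body (75 mm by 189 mm) begins 69 mm behind the grasp point.
Start: joints at [-1.216, 0.468, -0.012, 1.603, 0.006, 1.071, -0.056], TCP at [251.845, 599.236, 214.592] pointing down, gripper open.
Joint ranges: [-2.53, 2.53], [-0.31, 2.02], [-1.57, 1.55], [0.28, 2.44], [-1.29, 4.43], [0.15, 1.84], [-2.92, 2.92]. Speed limits (rad/s): [2.57, 2.57, 3.14, 3.14, 3.14, 3.14, 3.14].

INTERFACE

Orientations are given as a rotation vector (axis times angle).
In Python, from cell import robot, grip, kin, viewer gives the robot as it stands. Calls block until the motion is done:
- robot.movep(position, orientation): joint-space move of the TCP to a pose.
- robot.servo_line(position, feed=150, rotation=None): straight line of the TCP; rotation=None keeps the orientation; feed is the mean speed in mm/s.
- robot.goto_joints(angles): joint-space move.
- grip(opening, newtons=None): opening from 0.0 (shut) to 1.0 (fully open); newtons is the grip in N (None keeps the last); returns when the fingers have stopped.
- robot.hold(seconds).
- kin.ik(position, orientation): joint angles nearest the present ones, or None.
- robot.observe(): the state.
- viewer.read_camera(name): name is "scene" or "top" or "wrist"; returns the picture (400x640x3 uint8, red, green, blue); there is no depth.
- viewer.camera_info(name): a dict with "camera_matrix" (3x3 intrinsics, pixels), "R" (3x3) and "t" (3): a world point X has camera coordinates R X + t. Camera axes: x right, y down, z forward; pixel columns grow to the right and rows downward; lengths in mm; the calibration is good to about 2 mm. A picture is of the moment at which its call begins: read the wrist's pose just before it. camera_info takes no time and is no camera call; for the wrist camera it gives the pose at the moment of the call.
A pose or a line that the arm cannot do raises robot.IKError and nothing moves.
- robot.job_done(): hands the job in; it is judged then, once.
Trained networks look in the newest picture that a camera, given by its name, has taken for a name from the list of things; names that differ only in an ending like _2 or _b are one class to them, and where a whole thing is asked for, a point or a joint stands for the part that bears it (a point fixed in the world has none). Each returns a list of dicts, best first, with "confidence" (0 to 1); they miss things now and then, are a little off and sometimes report something else, mostly with a low value. They report only what shows in the picture. A call takes as long as a camera call. They do not tell look-alikes from the thing itself.
- viewer.silhouettes(name, camera): "mask" (400x640 bool, what is visible of it).
- viewer.pinpoint(name, camera): "at" ([x, y, z] in mm, in the coordinates of the camera as it stood for that picture, good to about 4 mm: a listed point, or the origin of a listed thing).
The state is a dict: "t": time; "joints": joint angles; "joint_velocities": joint speeds; "joint_torque": joint torques, N m; "tcp_pos": TCP position; "tcp_rot": TCP orientation; "contact_force": force on the tool from outside, world axes, zero at the start; "wrist_torque": the same for the moment, N m; "grip_width": opening from 0.0 (shut) to 1.0 (fully open); "grip_force": force on a finger pad.
Only numpy, scipy, OpenCV 4.12 (cv2) and the standard library are available. Lean on these libraries where they do the work, as an engineer would, in place of code of your own. Each camera call takes 0.05 s, during which the arm holds its last target. There are 200 camera calls.

TASK

Cover the cakes for the night: take the stack of four metal covers apart from the top down and put each cover straight onto the dish of its own shape and size, before going on to the next, so that it sits level and fully down on the rim. Lower each cover gently, do not drop it or tip it over, and leave the coffee flask and the spatula where they are.

Things in the scene. Friction and masses are not known exactly. Their poses are not given: they have to be found in the camera images.
- cover_round_small_mid (a point): Deep round metal cover, 80 mm diameter outside, 75 inside, the smallest, at the top of the stack. Flat top, upright walls with a dark lower edge, open below; 36 mm high plus handle. Black knob 24 mm diameter, 30 high, mid-top. Point: on its axis, 33 mm above its lower edge, 3 below the flat top, 33 below the handle's top; z up. Loose, about 90 g (varies).
- cover_square_small_mid (a point): Deep square metal cover, 90 mm square outside, 85 inside, second from the top. Flat top, upright walls with a dark lower edge, open below; 36 mm high plus handle. Black bar handle mid-top: 46 mm along x, 14 along y, 30 high; sides along x and y. Point: on its axis, 33 mm above its lower edge, 3 below the flat top, 33 below the handle's top; z up. Loose, about 120 g (varies).
- cover_round_large_mid (a point): Deep round metal cover, 128 mm diameter outside, 123 inside, third from the top. Flat top, upright walls with a dark lower edge, open below; 36 mm high plus handle. Black knob 24 mm diameter, 30 high, mid-top. Point: on its axis, 33 mm above its lower edge, 3 below the flat top, 33 below the handle's top; z up. Loose, about 200 g (varies).
- cover_square_large_mid (a point): Deep square metal cover, 146 mm square outside, 141 inside, the largest, at the bottom, standing on the table. Flat top, upright walls with a dark lower edge, open below; 36 mm high plus handle. Black bar handle mid-top: 46 mm along x, 14 along y, 30 high; sides along x and y. Point: on its axis, 33 mm above its lower edge, 3 below the flat top, 33 below the handle's top; z up. Loose, about 260 g (varies).
- dish_round_small: White round dish, 59 mm outer diameter, 50 mm high, upright sides, brown cake inside up to 31 mm; fixed to the table. Origin: centre of its underside; z up. Its cover goes over its outside with about 8 mm play all round and its flat top rests on the dish's rim (cover's point then 50 mm above this origin).
- dish_square_small: White square dish, 69 mm square outside (sides along x and y), 50 mm high, upright sides, brown cake inside up to 31 mm; fixed to the table. Origin: centre of its underside; z up. Its cover goes over its outside with about 8 mm play all round and its flat top rests on the dish's rim (cover's point then 50 mm above this origin).
- dish_round_large: White round dish, 107 mm outer diameter, 50 mm high, upright sides, brown cake inside up to 31 mm; fixed to the table. Origin: centre of its underside; z up. Its cover goes over its outside with about 8 mm play all round and its flat top rests on the dish's rim (cover's point then 50 mm above this origin).
- dish_square_large: White square dish, 125 mm square outside (sides along x and y), 50 mm high, upright sides, brown cake inside up to 31 mm; fixed to the table. Origin: centre of its underside; z up. Its cover goes over its outside with about 8 mm play all round and its flat top rests on the dish's rim (cover's point then 50 mm above this origin).
- flask: Bystander: upright steel coffee flask with black cap, 90 mm in diameter, 220 mm high; origin at the centre of its underside. Loose.
- spatula: Bystander: cake spatula lying on the table, 0.28 m long and 65 mm wide at the blade, blade at +x; origin on its underside at mid-length. Loose.
Things that resemble listed ones, but are neither listed nor needed, are in the scene too. What is shaped like the part that bears cover_square_large_mid but purple or red is not meant.

How it is judged:
By the outcome, as a careful person would: the job done as asked, in the order asked, and still so for the second after the job is handed in, with the robot touching nothing.
It also fails if it takes over 128 s, if anything falls off the work surface, if the arm or the gripper's body presses on something with over 40 N, if the wrist force passes 120 N, or if a joint passes its speed limit or range.

## Working session

There is one attempt and no reset: what is moved stays moved. The work goes in short steps, each a Python script; the robot and the scene stay as the last script left them, time stands still between calls to the robot, and variables do not carry over. Pictures are saved under pics/ and viewed, at most 14 in all, crops included, and the job is handed in when it is done.

```bash
mkdir -p pics; ls; cat > h.py <<'E'
import numpy as np, cv2
from cell import robot, grip, kin, viewer
N=["cover_round_small_mid","cover_square_small_mid","cover_round_large_mid","cover_square_large_mid","dish_round_small","dish_square_small","dish_round_large","dish_square_large","flask","spatula"]
def snap(c,f=None):
    im=viewer.read_camera(c)
    if f: cv2.imwrite(f"pics/{f}.png",im[:,:,::-1])
    return im
def pins(n,c,info):
    out=[]
    for d in viewer.pinpoint(n,c):
        w=info["R"].T@(np.array(d["at"])-info["t"]); p=info["camera_matrix"]@np.array(d["at"])
        out.append((w.round(0).tolist(),(p[:2]/p[2]).round(0).tolist(),round(d["confidence"],2)))
    return out
E
python3 - <<'E'
from h import *
for c in("scene","top"):
    info={k:np.array(v) for k,v in viewer.camera_info(c).items() if k in("R","t","camera_matrix")}
    snap(c,c+"0")
    for n in N:
        print(c,n,pins(n,c,info))
o=robot.observe();print(o)
E
```

```text
pics
scene cover_round_small_mid [([663.0, 111.0, 139.0], [404.0, 202.0], 0.96)]
scene cover_square_small_mid [([660.0, 114.0, 103.0], [402.0, 206.0], 0.74)]
scene cover_round_large_mid [([663.0, 113.0, 68.0], [401.0, 212.0], 0.94)]
scene cover_square_large_mid [([213.0, 309.0, 29.0], [336.0, 111.0], 0.63), ([271.0, -256.0, 31.0], [234.0, 219.0], 0.58)]
scene dish_round_small [([463.0, -240.0, -1.0], [280.0, 257.0], 0.76)]
scene dish_square_small [([466.0, 0.0, -1.0], [331.0, 208.0], 0.66)]
scene dish_round_large [([436.0, 269.0, 2.0], [374.0, 154.0], 0.87)]
scene dish_square_large [([664.0, -137.0, 3.0], [348.0, 275.0], 0.59)]
scene flask [([611.0, 396.0, 1.0], [433.0, 160.0], 0.74)]
scene spatula [([637.0, -466.0, -0.0], [265.0, 352.0], 0.83), ([436.0, 266.0, 3.0], [374.0, 154.0], 0.3)]
top cover_round_small_mid [([663.0, 110.0, 136.0], [282.0, 127.0], 0.9)]
top cover_square_small_mid [([661.0, 113.0, 106.0], [282.0, 130.0], 0.7)]
top cover_round_large_mid [([657.0, 113.0, 67.0], [283.0, 135.0], 0.67)]
top cover_square_large_mid [([217.0, 303.0, 37.0], [217.0, 281.0], 0.95), ([264.
[... 450 characters left out ...]
s': array([-1.21599437,  0.46747693, -0.01157162,  1.60271007,  0.00597796,
        1.0714137 , -0.05632831]), 'joint_velocities': array([-0.00013779,  0.00214633,  0.00156925,  0.00155147, -0.00042645,
       -0.00081959,  0.0014922 ]), 'joint_torque': array([ 6.46551962e-04, -5.20424116e+01, -1.19321272e-02, -2.44059509e+01,
       -5.66416257e-02,  1.11852141e-02,  2.74250340e-05]), 'tcp_pos': array([251.85599457, 599.22258524, 214.60314702]), 'tcp_rot': array([6.20955229e-01, 3.07957581e+00, 3.34253907e-05]), 'contact_force': array([-1.04111578, -0.62597775, -0.72813292]), 'wrist_torque': array([ 0.01027795, -0.00591403,  0.0218231 ]), 'grip_force': 0.0, 'grip_width': 0.9987079331200986}
```

View pics/scene0.png

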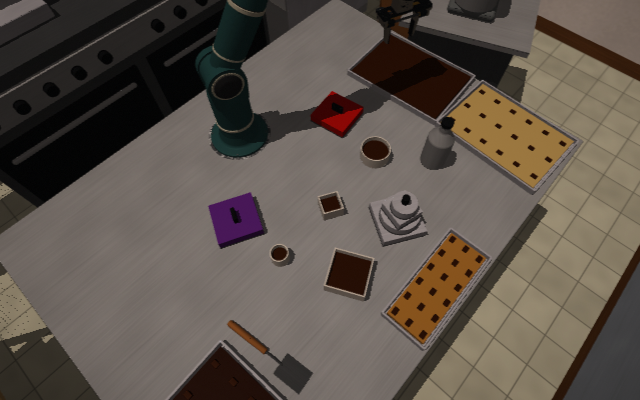

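View pics/top0.png

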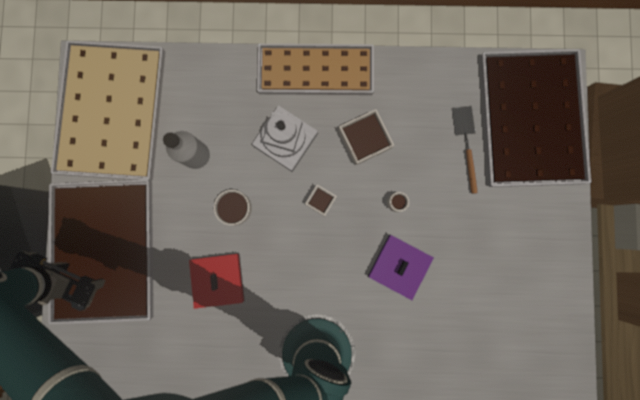

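The stack is at scene px (404,205) and top px (282,130), with the grey square cover at its bottom. The dishes in the top view are round small (398,201), square small (321,200), round large (232,207) and square large (364,136). There are three candidates for the big square cover: grey under the stack (285,138), red (217,281) and purple (401,268). Red and purple are excluded, so the grey one is meant. Next I'll look from close by.

```bash
cat >> h.py <<'E'
from scipy.spatial.transform import Rotation as Ro
def down(yaw):  # tool z down, tool y axis (closing line) at angle yaw in world
    y=np.array([np.cos(yaw),np.sin(yaw),0]); z=np.array([0,0,-1.]); x=np.cross(y,z)
    return Ro.from_matrix(np.c_[x,y,z]).as_rotvec()
def best(pos,yaw,per=np.pi):
    q0=robot.observe()["joints"]; c=[]
    for k in range(-4,5):
        q=kin.ik(pos,down(yaw+k*per))
        if q is not None and abs(q[6])<2.8: c.append((np.abs(np.array(q)-q0).max(),yaw+k*per))
    return min(c)[1]
def info(c):
    i=viewer.camera_info(c); return {k:np.array(i[k]) for k in("R","t","camera_matrix")}
def look(names,c="wrist",f=None):
    i=info(c); im=snap(c,f); return i,im,{n:pins(n,c,i) for n in names}
def plane(i,px,z):  # pixels -> world points at height z
    px=np.atleast_2d(px).astype(float)
    d=np.c_[px,np.ones(len(px))]@np.linalg.inv(i["camera_matrix"]).T@i["R"]; o=-i["R"].T@i["t"]
    return o+d*((z-o[2])/d[:,2])[:,None]
E
python3 - <<'E'
from h import *
o=robot.observe(); robot.servo_line([251.8,599.2,430],feed=300)
y=best([600,60,430],np.pi/2); robot.movep([600,60,430],down(y))
i,im,r=look(N[:8],f="w1")
for k,v in r.items(): print(k,v)
print(robot.observe()["t"],robot.observe()["tcp_pos"],-i["R"].T@i["t"],i["R"][2])
y=best([540,-120,430],np.pi/2); robot.movep([540,-120,430],down(y))
i,im,r=look(N[4:8],f="w2")
for k,v in r.items(): print(k,v)
print(robot.observe()["t"])
E
```

```text
cover_round_small_mid [([668.0, 114.0, 139.0], [280.0, 113.0], 0.62)]
cover_square_small_mid []
cover_round_large_mid []
cover_square_large_mid [([443.0, 267.0, 1.0], [218.0, 222.0], 0.67)]
dish_round_small [([466.0, -238.0, -4.0], [460.0, 211.0], 0.63)]
dish_square_small [([469.0, 0.0, -2.0], [345.0, 210.0], 0.69)]
dish_round_large [([444.0, 265.0, -1.0], [219.0, 221.0], 0.79), ([668.0, -139.0, 1.0], [423.0, 111.0], 0.56)]
dish_square_large [([666.0, -138.0, 0.0], [422.0, 112.0], 0.86)]
4.7083 [599.9921625   60.12795945 429.98517326] [682.88132626  61.91197736 600.51821904] [-2.85349447e-01  2.73844132e-04 -9.58423507e-01]
dish_round_small [([468.0, -239.0, -5.0], [376.0, 183.0], 0.63)]
dish_square_small [([468.0, -1.0, -2.0], [259.0, 183.0], 0.75)]
dish_round_large []
dish_square_large [([667.0, -139.0, 0.0], [328.0, 78.0], 0.76)]
5.7417
```

View pics/w1.png

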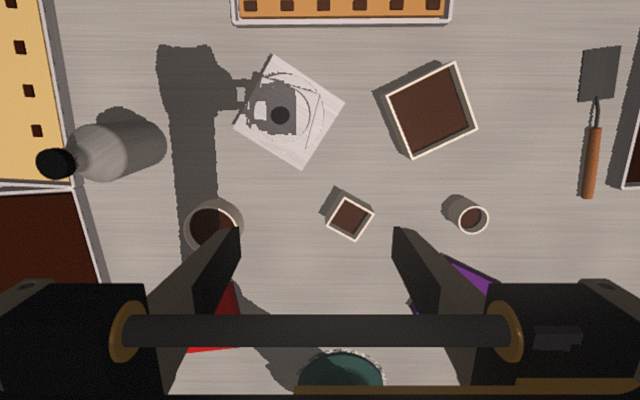

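View pics/w2.png

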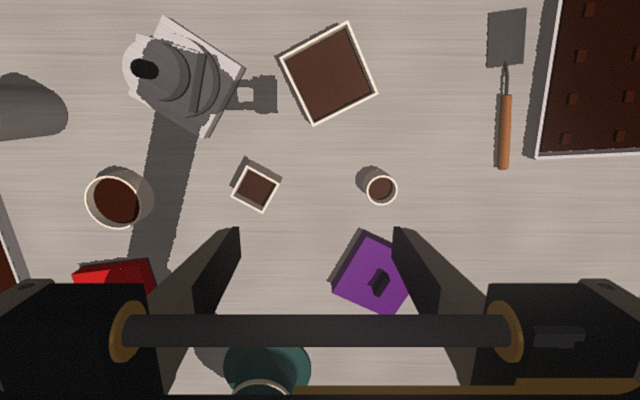

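Wrist picture w2 shows all four dish rims clear: square large (328,73), square small (256,188), round small (380,189) and round large (115,198). The stack is at (165,75) with the round knob on top. I'll fit the rims at z=50 from this picture.

```bash
cat > rims.py <<'E'
from h import *
import json
i=info("wrist"); im=cv2.imread("pics/w2.png").astype(int)
out={}
for n,(u,v,r,s) in {"dish_square_large":(328,73,62,125),"dish_square_small":(256,188,34,69),"dish_round_small":(380,189,26,59),"dish_round_large":(115,198,42,107)}.items():
    roi=im[max(0,v-r):v+r,u-r:u+r]
    m=(roi[...,0]>175)&(roi.min(2)>175)
    m=((roi[...,2]>200)&(roi[...,1]>190)).astype(np.uint8)
    nl,lab,st,_=cv2.connectedComponentsWithStats(m)
    k=1+np.argmax(st[1:,4]); ys,xs=np.where(lab==k)
    w=plane(i,np.c_[xs+u-r,ys+max(0,v-r)],50)[:,:2].astype(np.float32)
    if "square" in n:
        c,wh,a=cv2.minAreaRect(w)
    else:
        c,R=cv2.minEnclosingCircle(w); wh=(2*R,); a=0
    print(n,np.round(c,1),np.round(wh,1),"want",s,round(a,1),len(xs))
    out[n]=[c[0],c[1],float(np.radians(a))]
json.dump(out,open("dish.json","w"))
E
python3 rims.py
```

```text
dish_square_large [ 666.2 -139.6] [125.5 125.7] want 125 26.6 751
dish_square_small [466.9  -3.3] [69.9 69.2] want 69 59.6 280
dish_round_small [ 467.  -240.6] [58.6] want 59 0 161
dish_round_large [440.4 265.5] [106.9] want 107 0 227
```

```bash
python3 - <<'E'
from h import *
p=[600,112,400]
y=best(p,np.pi/2); robot.movep(p,down(y))
i,im,r=look(N[:4],f="w3")
for k,v in r.items(): print(k,v)
print(robot.observe()["t"])
m=(im.max(2)<45)
print(m.sum())
d=viewer.silhouettes(N[0],"wrist")
for s in d:
  ys,xs=np.where(s["mask"]); print(s["confidence"],xs.min(),xs.max(),ys.min(),ys.max())
E
```

```text
cover_round_small_mid [([667.0, 114.0, 138.0], [313.0, 115.0], 0.58), ([467.0, -2.0, -2.0], [373.0, 216.0], 0.39)]
cover_square_small_mid []
cover_round_large_mid []
cover_square_large_mid [([220.0, 309.0, 34.0], [222.0, 332.0], 0.89), ([442.0, 268.0, 3.0], [237.0, 229.0], 0.29)]
6.95
45308
0.58 284 343 85 145
```

View pics/w3.png

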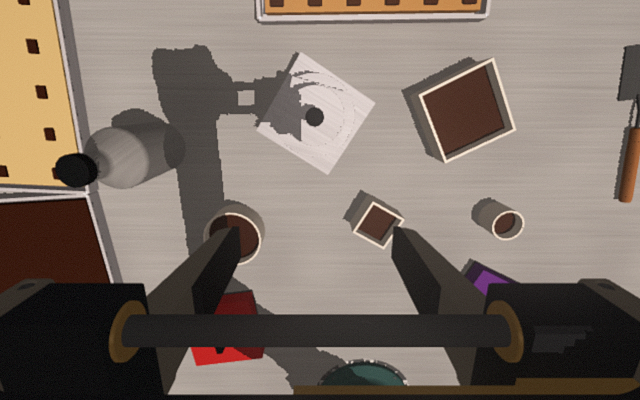

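Knob at (314,117), in the open and seen nearly from above. I'll grasp it and place the first cover.

```bash
cat >> h.py <<'E'
import json
OFF=8
def handle(i,im,guess,zp,thr=45,r=32):
    """dark handle near guess (world xy): rect of its top face at point height zp+33"""
    P=i["camera_matrix"]@(i["R"]@np.array([*guess,zp+33.])+i["t"]); u,v=(P[:2]/P[2]).astype(int)
    u0,v0=max(0,u-r),max(0,v-r); roi=im[v0:v+r,u0:u+r]
    m=cv2.morphologyEx((roi.max(2)<thr).astype(np.uint8),cv2.MORPH_OPEN,np.ones((3,3)))
    nl,lab,st,_=cv2.connectedComponentsWithStats(m); k=1+np.argmax(st[1:,4])
    ys,xs=np.where(lab==k); w=plane(i,np.c_[xs+u0,ys+v0],zp+33)[:,:2].astype(np.float32)
    c,wh,a=cv2.minAreaRect(w)
    if wh[0]<wh[1]: a+=90; wh=wh[::-1]
    return np.array(c),wh,np.radians(a)
def settle(): robot.hold(.15); return robot.observe()["contact_force"][2]
def pick(xy,zp,yaw,N=25):
    z=zp+OFF; y=best([*xy,z+45],yaw)
    robot.movep([*xy,z+45],down(y)); robot.servo_line([*xy,z],feed=80)
    print("touch",robot.observe()["contact_force"].round(1)); grip(0.0,N); o=robot.observe()
    print("grip w",o["grip_width"]*92,o["grip_force"])
    robot.servo_line([*xy,z+8],feed=20); robot.servo_line([*xy,z+75],feed=150)
    print("w",robot.observe()["grip_width"]*92,robot.observe()["contact_force"].round(1))
    return y
def place(xy,yaw,per):
    z=50+OFF; zt=max(robot.observe()["tcp_pos"][2],z+75); y=best([*xy,zt],yaw,per)
    robot.movep([*xy,zt],down(y)); robot.servo_line([*xy,z+48],feed=200)
    f0=settle(); robot.servo_line([*xy,z+4],feed=60)
    for dz in np.arange(3,-3.1,-1):
        robot.servo_line([*xy,z+dz],feed=12); f=settle()
        if abs(f-f0)>1.2: break
    print("seat dz",dz,"dF",f-f0,"w",robot.observe()["grip_width"]*92,"t",robot.observe()["t"])
E
python3 - <<'E'
from h import *
i=info("wrist"); im=cv2.imread("pics/w3.png")
c,wh,a=handle(i,im,(665,113),141); print(c,wh)
if np.linalg.norm(c-(665,113))<8 and max(wh)<36:
    pick(c,141,np.pi/2); snap("scene","s1"); print(robot.observe()["t"])
E
```

```text
Traceback (most recent call last):
  File "h.py", line 39, in handle
    nl,lab,st,_=cv2.connectedComponentsWithStats(m); k=1+np.argmax(st[1:,4])
                                                         ~~~~~~~~~^^^^^^^^^^
ValueError: attempt to get argmax of an empty sequence
```

```bash
python3 -c "
import cv2;a=cv2.imread('pics/s1.png')[120:320,240:500];cv2.imwrite('pics/s1c.png',cv2.resize(a,None,fx=3,fy=3))"
```

```text
[ WARN:0@0.008] global loadsave.cpp:275 findDecoder imread_('pics/s1.png'): can't open/read file: check file path/integrity
Traceback (most recent call last):
TypeError: 'NoneType' object is not subscriptable
```

```bash
python3 -c "
import cv2;a=cv2.imread('pics/w3.png').max(2);print(a[98:138:2,296:334:2])"
```

```text
[[113 107 111 228 220 217 219 218 219 223 224 222 217 221 224 227 225 223
  222]
 [108 113 200 224 222 224 222 218 220 221 220 224 222 219 213 223 227 224
  227]
 [111 108 163 218 221 224 226 228 223 223 221 217 223 222 222 215 220 227
  227]
 [113 110 112 224 162 109 164 167 170 226 223 222 220 219 223 224 220 217
  224]
 [107 110 113 130 108 107 106 110 107 116 230 228 228 221 220 221 225 222
  218]
 [108 105 109 111 108 114 111  75  61  55  69 116 214 225 223 222 221 223
  224]
 [108 110 106 110 108 114  72  58  65  55  61  55  82 211 228 223 222 220
  219]
 [107 107 109 106 107  81  56  60  62  60  64  61  59  87 227 225 225 223
  221]
 [107 108 109 105 109  57  56  66  64  64  64  63  67  60 215 222 223 223
  225]
 [103 108 107 107 108  54  59  62  67  64  62  60  64  59 201 225 221 220
  224]
 [105 107 105 112 100  55  60  63  61  58  64  69  61  58 197 219 223 223
  219]
 [112 111 112 220 192 124  57  60  62  61  64  63  65  69 224 222 219 220
  223]
 [112 113 112 222 216 173  52  57  63  58  63  63  61 165 224 221 220 217
  220]
 [108 111 108 224 223 220 170  57  54  58  58  56 168 218 214 219 221 226
  219]
 [107 105 108 221 219 220 225 204 185 118 170 199 220 217 217 216 216 217
  222]
 [108 109 109 221 218 220 221 224 221 219 217 215 212 218 218 215 213 214
  217]
 [104 108 107 218 214 217 215 219 222 224 221 213 211 216 216 219 215 218
  215]
 [109 109 108 219 215 216 221 215 218 221 225 223 217 209 213 214 220 219
  217]
 [108 107 109 221 214 212 217 218 218 215 221 222 225 221 217 212 216 213
  217]
 [104 110 111 220 215 216 213 215 217 219 219 215 220 224 226 221 214 215
  214]]
```

Handle is ~60, shadow ~108, so the threshold is 82.

```bash
sed -i 's/thr=45/thr=82/' h.py; python3 - <<'E'
from h import *
i=info("wrist"); im=cv2.imread("pics/w3.png")
c,wh,a=handle(i,im,(665,113),141); print(c,wh)
if np.linalg.norm(c-(665,113))<8 and max(wh)<36:
    pick(c,141,np.pi/2); s=snap("scene"); print(robot.observe()["t"])
    cv2.imwrite('pics/s1c.png',cv2.resize(s[120:320,240:500,::-1],None,fx=3,fy=3))
E
```

```text
[666.06396484 114.31715393] (21.3591365814209, 20.692485809326172)
touch [0.7 0.2 0.7]
grip w 23.31242054874411 24.999990154501575
w 23.31913851133757 [-0.3  0.3 -0.6]
10.825
```

View pics/s1c.png

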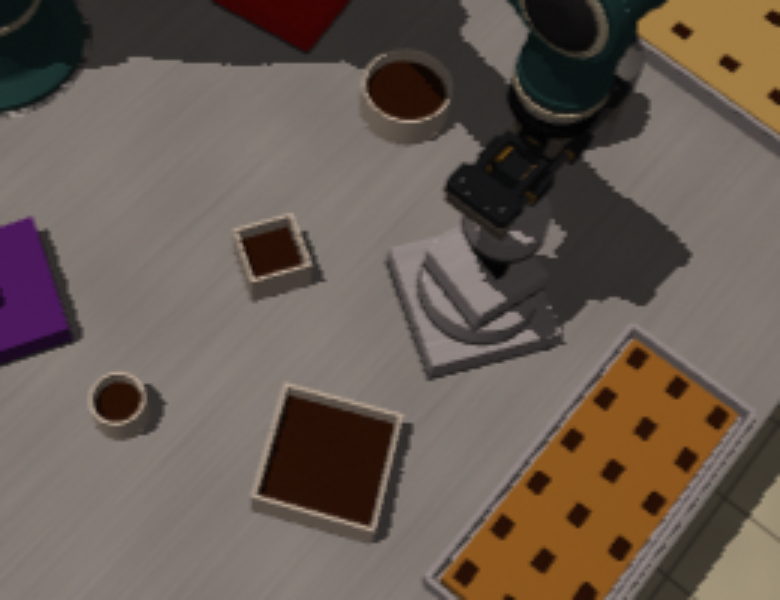

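Crop s1c shows the small round cover lifted at (505,225) and the rest of the stack undisturbed. I'll place it.

```bash
sed -i 's/abs(f-f0)>1.2/abs(f-f0)>2.5/' h.py; cat >> h.py <<'E'
def release():
    x=robot.observe()["tcp_pos"]; grip(1.0); robot.servo_line([*x[:2],x[2]+20],feed=60); robot.servo_line([*x[:2],x[2]+70],feed=250)
def view_stack(f=None):
    p=[600,112,330]; robot.movep(p,down(best(p,np.pi/2)))
    i=info("wrist"); return i,snap("wrist",f)
E
python3 - <<'E'
from h import *
D=json.load(open("dish.json"))
place(D["dish_round_small"][:2],np.pi/2,np.pi/6)
release()
i,im=view_stack("w4"); print(handle(i,im,(666,114),105), pins(N[0],"wrist",i), pins(N[1],"wrist",i), robot.observe()["t"])
E
```

```text
seat dz -1.0 dF 10.58016805025713 w 23.706184703892667 t 16.1
(array([664.29498291, 112.60068512]), (44.7710075378418, 13.280012130737305), np.float64(2.864268900848245)) [([472.0, -235.0, 47.0], [531.0, 238.0], 0.84)] [([663.0, 108.0, 105.0], [318.0, 119.0], 0.55)] 19.7667
```

View pics/w4.png

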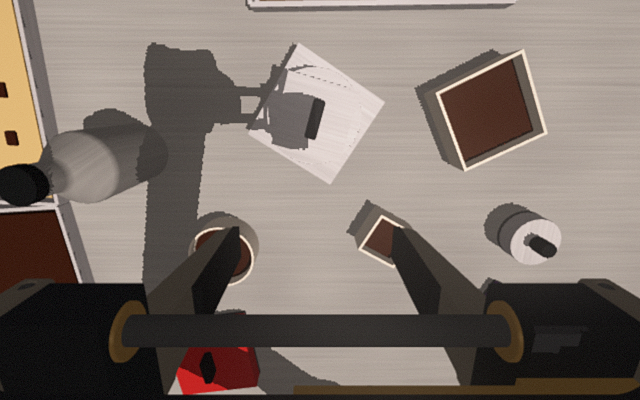

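In w4 the small round cover sits on its dish at (535,240). The square small cover's bar is at (315,118), long axis at 164°. Next is cover 2.

```bash
python3 - <<'E'
from h import *
D=json.load(open("dish.json")); i=info("wrist"); im=cv2.imread("pics/w4.png")
c,wh,a=handle(i,im,(665,114),105)
pick(c,105,a+np.pi/2)
d=D["dish_square_small"]; place(d[:2],d[2],np.pi/2)
release()
i,im=view_stack("w5"); print(handle(i,im,(666,114),69), pins(N[1],"wrist",i), robot.observe()["t"])
E
```

```text
touch [ 0.1 -0.5  0.5]
grip w 13.767880578555884 25.00000834465027
w 13.98691632844078 [ 0.   0.2 -1.1]
seat dz -1.0 dF 13.789751335158691 w 13.869235674572257 t 28.0583
(array([664.05853271, 113.85951233]), (20.67064666748047, 20.101961135864258), np.float64(3.1395293695352544)) [([467.0, -5.0, 54.0], [390.0, 243.0], 0.6)] 31.2583
```

View pics/w5.png

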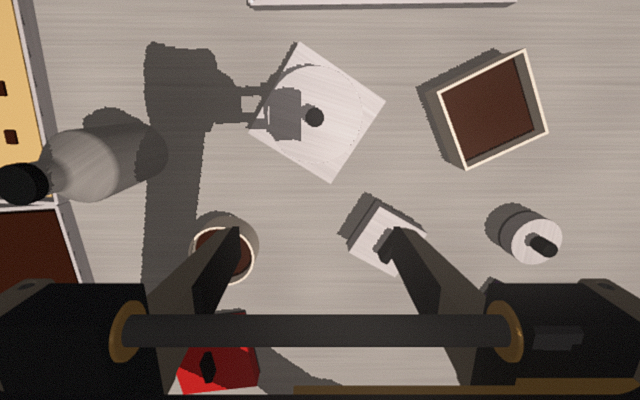

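In w5 the square small cover is seated at (383,240). The large round cover's knob is at (314,117).

```bash
python3 - <<'E'
from h import *
D=json.load(open("dish.json")); i=info("wrist"); im=cv2.imread("pics/w5.png")
c,wh,a=handle(i,im,(665,114),69)
pick(c,69,np.pi/2)
place(D["dish_round_large"][:2],np.pi/2,np.pi/6)
release()
i,im=view_stack("w6"); print(handle(i,im,(666,114),33), pins(N[2],"wrist",i), robot.observe()["t"])
E
```

```text
touch [1.  0.1 0. ]
grip w 23.49823392472544 24.999958074185997
w 23.367927177413428 [-0.1 -0.  -1.2]
seat dz -1.0 dF 10.706039885427407 w 23.189916498969932 t 39.5
(array([661.0390625 , 112.49081421]), (43.45606994628906, 13.13153076171875), np.float64(2.583873591263454)) [] 42.6917
```

View pics/w6.png

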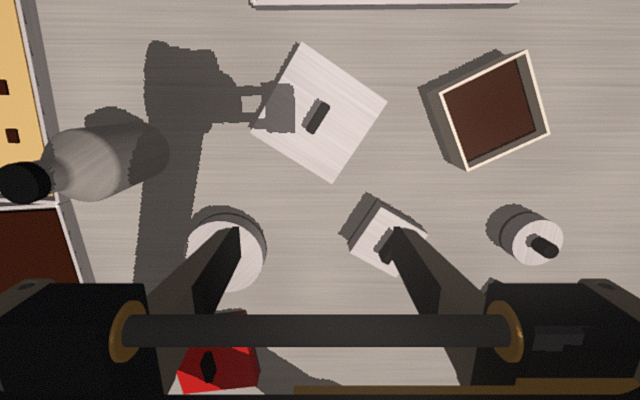

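In w6 the large round cover is seated at (228,248). The last cover is the grey metal one with its bar at (317,117), not the red one at (218,355). Purple is out of view.

```bash
python3 - <<'E'
from h import *
D=json.load(open("dish.json")); i=info("wrist"); im=cv2.imread("pics/w6.png")
c,wh,a=handle(i,im,(665,114),33)
pick(c,33,a+np.pi/2)
d=D["dish_square_large"]; place(d[:2],d[2],np.pi/2)
release()
p=[540,-60,430]; robot.movep(p,down(best(p,np.pi/2)))
i=info("wrist"); snap("wrist","w7"); print(robot.observe()["t"])
for n in N[:4]: print(n,pins(n,"wrist",i))
snap("scene","s7")
for n in N[:4]+N[8:]: print(n,pins(n,"scene",info("scene")))
E
```

```text
touch [-0.9  0.5 -0.5]
grip w 13.703229275108944 24.997006952762604
w 13.52963847908244 [ 1.   0.5 -3.5]
seat dz -1.0 dF 9.166344427878226 w 13.69408088686783 t 51.0083
54.3917
cover_round_small_mid [([469.0, -235.0, 45.0], [410.0, 188.0], 0.89)]
cover_square_small_mid [([468.0, -5.0, 51.0], [287.0, 189.0], 0.67)]
cover_round_large_mid [([439.0, 262.0, 50.0], [146.0, 204.0], 0.66)]
cover_square_large_mid [([670.0, -136.0, 46.0], [362.0, 73.0], 0.85), ([225.0, 308.0, 32.0], [145.0, 296.0], 0.62), ([266.0, -252.0, 34.0], [408.0, 280.0], 0.58)]
cover_round_small_mid [([466.0, -241.0, 50.0], [278.0, 252.0], 0.73)]
cover_square_small_mid [([465.0, -0.0, 46.0], [331.0, 201.0], 0.69)]
cover_round_large_mid [([440.0, 263.0, 48.0], [375.0, 148.0], 0.96)]
cover_square_large_mid [([267.0, -255.0, 34.0], [233.0, 218.0], 0.93), ([665.0, -138.0, 50.0], [349.0, 270.0], 0.82), ([215.0, 309.0, 31.0], [337.0, 111.0], 0.77)]
flask [([609.0, 393.0, 1.0], [433.0, 160.0], 0.7)]
spatula [([636.0, -465.0, -1.0], [266.0, 352.0], 0.7)]
```

View pics/w7.png

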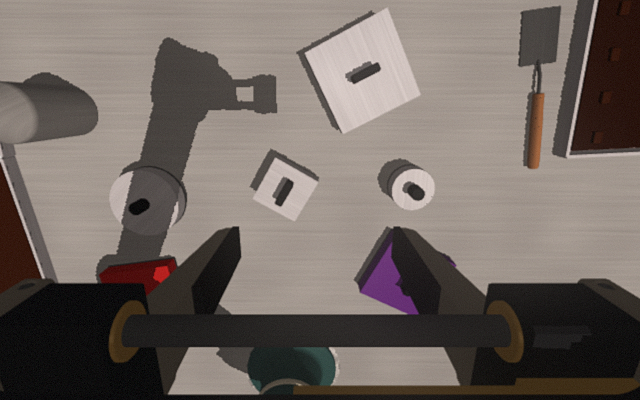

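View pics/s7.png

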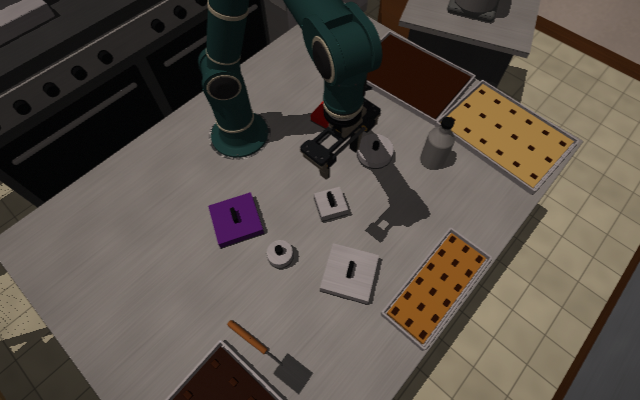

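w7 and s7 show all four covers level on their dishes: scene px (280,253), (331,204), (375,150) and (350,272). The points are at about 50 mm, and the flask and spatula have not moved. The arm is clear, so I'll hand in.

```bash
python3 -c "
from h import *
print(robot.job_done())"
```

```text
the job is handed in; nothing more can be done
None
```

All four covers are on their matching dishes, taken from the top down; the final pictures show them level and fully down with the flask and spatula unmoved, and the job was handed in at about 55 s.

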